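# Bring the vial carrier to the reader along the slotted deck

## Task

On the slotted aluminium deck, push the round black carrier that holds the vial along the main slot to the crossing, turn the corner there, and push it fully to the end of the side slot in front of the reader, the tall head with the round window. Push gently against the side of the carrier with the outside of the fingers: do not pinch or lift it and do not touch the vial in it, which must ride upright in its pocket. Leave the two spare vials on the deck standing where they are.

Things in the scene. Friction and masses are not known exactly. Their poses are not given: they have to be found in the camera images.
- deck: Fixed slotted aluminium deck, x -105 to +65 mm, y -92 to +92 mm, top 12 mm above the bench. Origin: on the bench under the slots' crossing. x runs along the main slot from its loading end to the crossing. Slots: 15 mm wide, 9 mm deep; the main slot from x = -87.5 mm meets the cross slot (x = 0, along y) squarely as a T; the cross slot's closed ends lie at y = -67.5 and +67.5 mm.
- corner (a point): Centre of the crossing of the two slots, on the deck's top face (12 mm above the bench). Axes as the deck's.
- carrier: Loose round black carrier, 44 mm in diameter, 24 mm high, about 0.15 kg, riding on the deck's top; dry friction only, no spring or catch. A steel guide pin below it (12 mm diameter, 8 mm long) runs in the slot with 1.5 mm of play each side. Origin: centre of its underside, z up; it may turn about z. Starts in the main slot 55 to 78 mm before the crossing. A pocket in its top holds the vial.
- vial: Loose capped vial, white cap, 19 mm in diameter, 54 mm high, about 20 g, standing with about 1.5 mm of play in the carrier's pocket, whose floor is 6 mm above the carrier's underside; its top is 72 mm above the bench. Origin: centre of its underside.
- reader: Fixed reader head on the far part of the deck, beside one of the two ends of the cross slot: a plain grey upright housing on a 32 x 46 mm foot, 66 mm high above the deck, with a round window facing the slot. Origin: centre of its underside on the deck's top face; its window looks along its -x axis. Which of the two ends it stands at changes.
- reader_spot (a point): Where the carrier's origin belongs when it is at the end of the side slot in front of the reader: 47 mm in front of the reader's origin, on the deck's top face, 60 mm along the cross slot from the crossing. The slot's closed end stops the carrier 1.5 mm past this point.
- blank_head: Fixed low plain grey block without a window, 32 x 46 mm, 24 mm high above the deck, standing in the same way at the other end of the cross slot. Not the destination. Origin: centre of its underside.
- spare_vial_a: Loose spare vial, white cap, 19 mm in diameter, 54 mm high, standing on the near part of the deck on the +y side of the main slot, about 62 mm from it. Origin: centre of its underside. Leave alone.
- spare_vial_b: Loose spare vial, black cap, same size, standing on the near part of the deck on the -y side of the main slot, about 62 mm from it. Origin: centre of its underside. Leave alone.

How it is judged:
By the outcome, as a careful person would: the job done as asked, in the order asked, and still so for the second after the job is handed in, with the robot touching nothing.
It also fails if it takes over 48 s, if anything falls off the work surface, if the arm or the gripper's body presses on something with over 40 N, if the wrist force passes 120 N, or if a joint passes its speed limit or range.

## Robot

A 6-joint arm with a two-finger parallel gripper is mounted at the origin on a cart in front of the work surface, level with it; the furniture and walls round the work are solid. World frame = base frame: x ahead of the robot, y to its left, z up, the work surface at z = 0. Lengths are in m, angles in degrees, forces in N, time in s.
With the tool pointing down it reaches from about 0.4 to 0.825 m from the base axis. Payload 7 kg.
Tool frame: the origin (TCP) lies at the very end of the fingers, on their centre line; the grasp point (between the pads) lies 19 mm behind it (grasp_offset is the x of the grasp point in the tool frame, in m); x points along the fingers, y is the direction in which the jaws open and shut, and the axes are right-handed (so a half turn about x gives the same grasp; the last joint's range is limited). The gripper opens to 88 mm and grips with 3 to 60 N. Pads are 19 mm wide; open, the fingers measure 130 mm over their backs; the gripper's body (78 mm by 193 mm) begins 47 mm behind the grasp point.
Start: joints at [83.371, 20.546, 0.682, 0, -70.136, -16.507], TCP at [0.265, 0.621, 0.227] pointing down, gripper open.
Joint ranges: [-176.03, 176.03], [-82.01, 121.73], [-58.28, 71.71], [-173.87, 95.51], [-174.79, -0.11], [-173.66, 173.66]. Speed limits (degrees/s): [136.94, 136.94, 172.46, 180, 180, 180].

## Interface

Orientations are given as [roll, pitch, yaw] about the fixed x, y, z axes, in that order (R = Rz(yaw) Ry(pitch) Rx(roll)).
In Python, from plant import get_obs, snapshot, close_job, grasp_offset gives the robot as it stands.
- The arm moves only by the tool carry_out, never from a script. Its argument "series" is a list that holds one entry, the list of rows, each a list of 6 numbers: the shift along the tool's x, y, z in mm, then the turn, a rotation vector about the tool's x, y, z in degrees. A call has 1 to 10 rows; each row is the pose to reach, as a shift and turn from the pose commanded when the call began, along the tool's axes at that moment; what a row does not reach only later rows make up. A row lasts 1/8 s, in which the tool goes at most 62.5 mm and 10.7 degrees, less where a joint would pass 70% of its speed; a pose out of reach is approached as far as the arm can. A call with a gripper value outside its range is refused whole. "hand" is the gripper's target within -1 to 1 (shut at 1, half-way at 0, fully open at -1), set as the call begins (left out, the last holds). The fingers move at their own pace and stop on an object; the grip force is fixed at half the most. Time passes only in rows, so rows that repeat a pose let the fingers close. It gives the time, the measured TCP pose, the force and the opening at its end, in the units of the state.
- get_obs(): the state, without advancing time (a new reading comes with each control period).
- snapshot(name): name is "scene" or "side" or "wrist"; returns a dict with "color" (400x640x3 uint8, red, green, blue), "fx", "fy", "cx", "cy" (pixels), "eye" and "attitude" of the camera in the world. Camera axes: x right, y down, z forward; pixel columns grow to the right and rows downward; lengths in m; the calibration is good to about 2 mm. The wrist camera is an equidistant fisheye: a pixel r from the principal point sees the ray r / f radians off the axis. A picture is of the moment at which its call begins. There is no depth.
- close_job(): hands the job in, once; it reports no verdict.
The state is a dict: "clock": time; "joint_pos": joint angles; "qvel": joint speeds; "tau": joint torques, N m; "tool_pos": TCP position; "orientation": TCP orientation; "force": force on the tool from outside, world axes, zero at the start; "moment": the same for the moment, N m; "opening": finger opening in m.
Only numpy, scipy, OpenCV 4.12 (cv2) and the standard library are available. Lean on these libraries where they do the work, as an engineer would, in place of code of your own. Each camera call takes 0.05 s, during which the arm holds its last target.

## Working session

There is one attempt and no reset: what is moved stays moved. The work goes in short steps, Python scripts to look and compute and a tool call to move; the robot and the scene stay as the last step left them, time stands still between calls to the robot, and variables do not carry over. Pictures are saved under pics/ and viewed, and the job is handed in when it is done.

Besides the shell and the picture viewer there is one more tool, called by a JSON object that holds its "method" and its "body", one argument or row to a line. carry_out: Moves the arm, as the interface text tells. Its arguments: {"type":"object","properties":{"series":{"type":"array","items":{"type":"array","items":{"type":"array","items":{"type":"number"}}}},"hand":{"type":"number"}},"required":["series"]}

```bash
mkdir -p pics; ls; python3 - <<'E'
from plant import get_obs, snapshot, grasp_offset
import cv2
print(get_obs(), grasp_offset)
for n in ["scene","side","wrist"]:
    s=snapshot(n); cv2.imwrite(f"pics/{n}0.png",s["color"][:,:,::-1])
    print(n,{k:v for k,v in s.items() if k!="color"})
E
```

```text
pics
{'clock': 0.0, 'joint_pos': array([ 8.33705963e+01,  2.05926825e+01,  6.31981375e-01, -1.99275784e-02,
       -7.01357851e+01, -1.65084832e+01]), 'qvel': array([ 0.07655369, -0.03753944,  0.01229984, -0.06775066, -0.00107709,
        0.02332391]), 'tau': array([-2.69040044e-05, -5.82719100e+01,  2.93063825e+01,  6.99740812e+00,
        6.98815507e-03, -1.63716059e-04]), 'tool_pos': array([0.26505271, 0.62023436, 0.2255956 ]), 'orientation': array([  95.52264815,   89.90171149, -107.6220258 ]), 'force': array([ 0.01251957, -0.73208975,  0.79906487]), 'moment': array([0.03801812, 0.00379714, 0.03202703]), 'opening': 0.08764627616739068} -0.0188
scene {'fx': 361.5376155591245, 'fy': 361.5376155591245, 'cx': 317.7551771809178, 'cy': 196.7664774806752, 'eye': array([0.14971052, 0.15245975, 0.69225292]), 'attitude': array([-1.37807325e+02, -8.44086200e-02, -1.23644349e+02])}
side {'fx': 471.37568557762927, 'fy': 471.37568557762927, 'cx': 318.64081676014774, 'cy': 199.400708093833, 'eye': array([0.16888971, 0.38005102, 0.57134333]), 'attitude': array([-126.11561539,    0.19221112, -140.46553118])}
wrist {'fx': 309.70691628693146, 'fy': 309.70691628693146, 'cx': 319.6601718837959, 'cy': 197.9758918920642, 'eye': array([0.32385647, 0.59597811, 0.38348974]), 'attitude': array([ 165.9156395 ,   -0.16605873, -113.19040076])}
```

View pics/scene0.png

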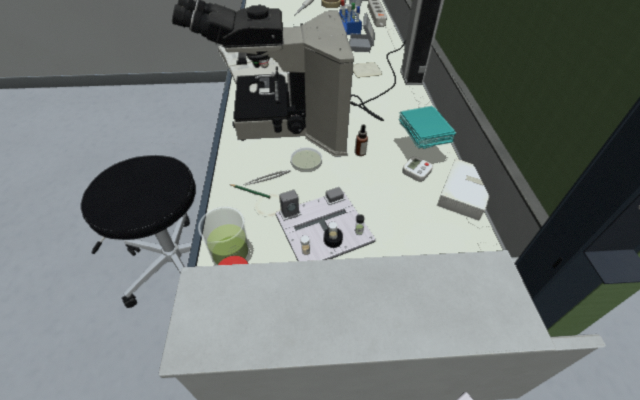

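View pics/side0.png

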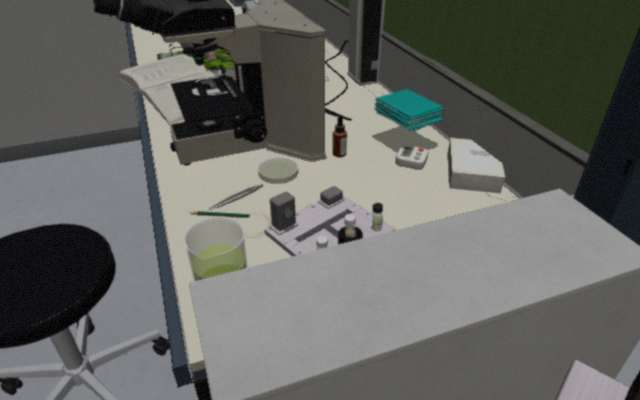

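View pics/wrist0.png

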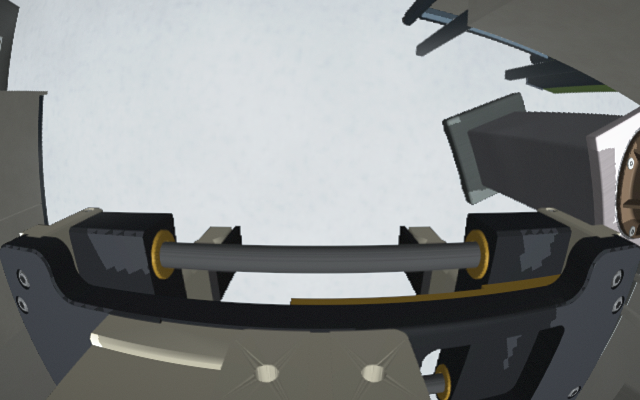

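```bash
cat > h.py <<'E'
import numpy as np, cv2
from scipy.spatial.transform import Rotation as R
def rot(a): return R.from_euler('xyz',a,degrees=True).as_matrix()
def ray(s,u,v,fish=False):
    x=(u-s['cx'])/s['fx']; y=(v-s['cy'])/s['fy']
    if fish:
        r=np.hypot(x,y); d=np.array([x/r*np.sin(r),y/r*np.sin(r),np.cos(r)]) if r>0 else np.array([0,0,1.])
    else: d=np.array([x,y,1.])
    return rot(s['attitude'])@(d/np.linalg.norm(d))
def onz(s,u,v,z,fish=False):
    d=ray(s,u,v,fish); return s['eye']+d*(z-s['eye'][2])/d[2]
def proj(s,P,fish=False):
    p=rot(s['attitude']).T@(np.asarray(P,float)-s['eye'])
    if fish:
        th=np.arctan2(np.hypot(p[0],p[1]),p[2]); ph=np.arctan2(p[1],p[0]); return np.array([s['cx']+s['fx']*th*np.cos(ph),s['cy']+s['fy']*th*np.sin(ph)])
    return np.array([s['cx']+s['fx']*p[0]/p[2],s['cy']+s['fy']*p[1]/p[2]])
def tri(pairs):
    A=np.zeros((3,3));b=np.zeros(3)
    for e,d in pairs:
        M=np.eye(3)-np.outer(d,d);A+=M;b+=M@e
    return np.linalg.solve(A,b)
E
python3 - <<'E'
from h import *
from plant import *
sc=snapshot("scene"); sd=snapshot("side"); w=snapshot("wrist")
for s in (sc,sd,w): print(rot(s['attitude']).round(2).tolist())
for n,u,v,z in [("deckc",333,232,.012),("readertop",290,196,.078),("Lcorner",277,210,.012),("R",375,240,.012),("vialtop",333,226,.072),("shelf edge L",186,268,.0),("shelfR",513,252,0)]: print(n,onz(sc,u,v,z).round(3))
c=cv2.resize(sc['color'][150:290,200:420],None,fx=3.6,fy=3.6,interpolation=cv2.INTER_CUBIC);cv2.imwrite("pics/sc1.png",c[:,:,::-1])
c=cv2.resize(sd['color'][170:270,230:430],None,fx=4,fy=4,interpolation=cv2.INTER_CUBIC);cv2.imwrite("pics/sd1.png",c[:,:,::-1])
E
```

```text
[[-0.55, -0.62, 0.56], [-0.83, 0.41, -0.37], [0.0, -0.67, -0.74]]
[[-0.77, -0.37, 0.52], [-0.64, 0.46, -0.62], [-0.0, -0.81, -0.59]]
[[-0.39, -0.89, -0.22], [-0.92, 0.38, 0.09], [0.0, 0.24, -0.97]]
deckc [ 0.55  -0.158  0.012]
readertop [ 0.65  -0.105  0.078]
Lcorner [ 0.681 -0.082  0.012]
R [ 0.479 -0.225  0.012]
vialtop [ 0.528 -0.14   0.072]
shelf edge L [0.656 0.161 0.   ]
shelfR [ 0.285 -0.472  0.   ]
```

View pics/sc1.png

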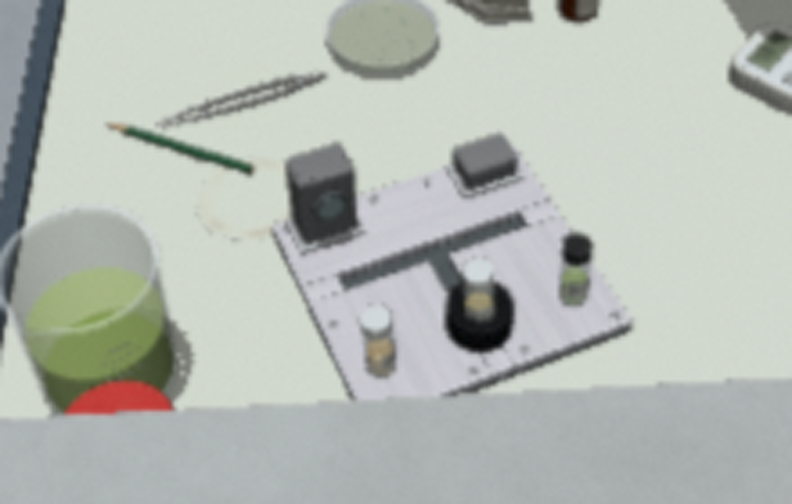

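View pics/sd1.png

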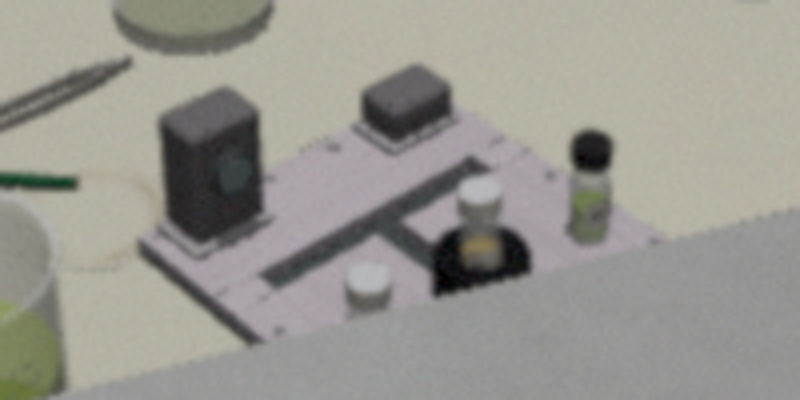

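```bash
python3 - <<'E'
from h import *
from plant import *
sc=snapshot("scene"); sd=snapshot("side")
P=lambda a,b: tri([(sc['eye'],ray(sc,*a)),(sd['eye'],ray(sd,*b))])
for n,a,b in [("boxL",(182,268),(193,292)),("boxR",(512,252),(566,193)),("boxBL",(165,375),(207,375)),
 ("vialcap",(333,224.5),(350,218)),("readertopcorner",(280,192.5),(270,199)),
 ("slot -y end",(345,211),(350,210)),("slot +y end",(296,228),(297,239)),("capA",(304.5,237),(322,240)),("capB",(360,217),(378,207))]:
    p=P(a,b); print(n,p.round(4),proj(sc,p).round(1),proj(sd,p).round(1))
E
```

```text
boxL [0.5601 0.1645 0.1278] [183.8 270.2] [190.  289.3]
boxR [ 0.2591 -0.3534  0.1293] [512.7 252.8] [564.9 192.4]
boxBL [0.3997 0.2446 0.1775] [157.3 367. ] [220.7 383.7]
vialcap [ 0.5347 -0.1451  0.0663] [333.1 224.6] [349.9 217.9]
readertopcorner [ 0.6779 -0.0945  0.0699] [280.3 192.8] [269.6 198.6]
slot -y end [ 0.5851 -0.2178  0.0154] [344.8 210.8] [350.3 210.2]
slot +y end [ 0.6111 -0.093   0.0101] [295.6 227.5] [297.6 239.5]
capA [ 0.5447 -0.0788  0.0568] [305.1 237.8] [321.  239.2]
capB [ 0.5221 -0.2119  0.0581] [360.4 217.6] [377.3 206.5]
```

```bash
cat >> h.py <<'E'
def tool(o): return rot(o['orientation'])
def togo(o,P,Rt,p0=None,R0=None):
    "shift mm, rotvec deg in tool axes from current to target pose"
    R0=tool(o) if R0 is None else R0; p0=o['tool_pos'] if p0 is None else p0
    return (R0.T@(np.asarray(P)-p0)*1000).round(1), R.from_matrix(R0.T@Rt).as_rotvec(degrees=True).round(2)
E
python3 - <<'E'
from h import *
from plant import *
o=get_obs(); print(tool(o).round(3))
w=snapshot("wrist"); print("cam in tool",tool(o).T@(w['eye']-o['tool_pos']), (tool(o).T@rot(w['attitude'])).round(3))
sc=snapshot("scene")
for z in (.13,0): 
  for p in [(182,268),(512,252),(600,345),(165,375)]: print(z,onz(sc,*p,z).round(3))
E
```

```text
[[-0.    -0.393 -0.92 ]
 [-0.    -0.92   0.393]
 [-1.     0.    -0.   ]]
cam in tool [-0.15774316 -0.00050382 -0.06361705] [[-0.001 -0.243  0.97 ]
 [ 1.    -0.001  0.001]
 [ 0.001  0.97   0.243]]
0.13 [0.565 0.166 0.13 ]
0.13 [ 0.261 -0.353  0.13 ]
0.13 [ 0.079 -0.321  0.13 ]
0.13 [0.406 0.247 0.13 ]
0 [0.661 0.169 0.   ]
0 [ 0.287 -0.47  -0.   ]
0 [ 0.063 -0.431  0.   ]
0 [0.465 0.269 0.   ]
```

```bash
python3 - <<'E'
from h import *
from plant import *
o=get_obs(); w=snapshot("wrist")
for p in [(.56,.165,.13),(.40,.247,.13),(.56,.165,0),(.4,.247,0)]: print(p,proj(w,p,True).round(0))
th=np.radians(168.5); z=np.array([np.cos(th),np.sin(th),0]);x=np.array([0,0,-1.]);Rt=np.c_[x,np.cross(z,x),z]
print(Rt.round(3)); print(togo(o,[.539,-.143,.2],Rt))
E
```

```text
(0.56, 0.165, 0.13) [ 547. -131.]
(0.4, 0.247, 0.13) [574. -32.]
(0.56, 0.165, 0) [506. -90.]
(0.4, 0.247, 0) [517.  -2.]
[[ 0.    -0.199 -0.98 ]
 [ 0.    -0.98   0.199]
 [-1.    -0.     0.   ]]
(array([  26.6,  594.7, -551.8]), array([-11.64,   0.  ,  -0.  ]))
```

{"method": "carry_out", "body": {
  "series": [
    [[0,15,-14,-1,0,0],[0,44,-41,-2,0,0],[0,84,-78,-3,0,0],[0,128,-119,-4,0,0],[0,172,-160,-5,0,0],[0,216,-201,-6,0,0],[0,260,-241,-7,0,0],[0,304,-282,-8,0,0],[0,348,-323,-9,0,0],[0,392,-364,-10,0,0]]
  ],
  "hand": 1
}}

```text
clock: 1.8
tool_pos: [0.4458, 0.1147, 0.2271]
orientation: [-131.2, 89.9, 35.7]
force: [0.6, -0.4, 0.5]
opening: 0.001
```

```bash
python3 - <<'E'
from h import *
from plant import *
o=get_obs(); print(o['clock'],o['tool_pos'],o['joint_pos'],o['opening'],o['force'])
th=np.radians(168.5); z=np.array([np.cos(th),np.sin(th),0]);x=np.array([0,0,-1.]);Rt=np.c_[x,np.cross(z,x),z]
print(togo(o,[.539,-.143,.2],Rt))
E
```

```text
1.8 [0.44581796 0.11471767 0.2270722 ] [ 3.90578295e+01 -2.43668054e-01 -2.51581173e+01  5.42205997e-03
 -6.50005470e+01  3.78830517e+01] 0.0009828150261671238 [ 0.56651314 -0.36034246  0.48669651]
(array([  27.,  230., -149.]), array([-1.56, -0.06,  0.06]))
```

{"method": "carry_out", "body": {
  "series": [
    [[0,35,-23,0,0,0],[4,85,-55,0,0,0],[10,132,-85,-0.5,0,0],[17,175,-113,-1,0,0],[22,207,-134,-1.6,0,0],[26,225,-146,-1.6,0,0],[27,230,-149,-1.6,0,0],[27,230,-149,-1.6,0,0]]
  ]
}}

```text
clock: 2.8
tool_pos: [0.5382, -0.1409, 0.1996]
orientation: [-31.8, 90.0, 136.6]
force: [0.1, 0.6, 0.4]
opening: 0.0003
```

```bash
python3 - <<'E'
from h import *
from plant import *
o=get_obs(); print(o['clock'],o['tool_pos'],o['joint_pos'],o['force'])
for n in ["wrist","scene"]:
    s=snapshot(n); cv2.imwrite(f"pics/{n}2.png",s["color"][:,:,::-1])
    np.savez(f"{n}2.npz",**s)
E
```

```text
2.8 [ 0.53819938 -0.14087783  0.1996079 ] [ 5.49416877e+00  1.05620416e+01 -1.67251762e+01 -6.78127564e-03
 -6.27180456e+01  7.29380115e+01] [0.09495248 0.59559718 0.3607084 ]
```

View pics/wrist2.png

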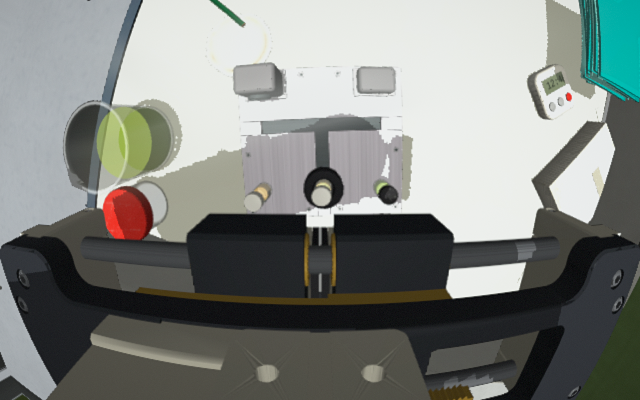

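View pics/scene2.png

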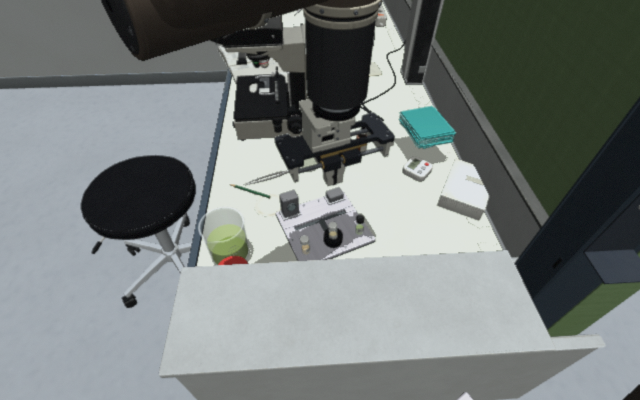

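```bash
python3 - <<'E'
from h import *
from plant import *
o=get_obs(); w=dict(np.load("wrist2.npz")); sc=dict(np.load("scene2.npz"))
T=tool(o)
for t in [(0,0,0),(0,0,-9.5),(0,21,0),(0,21,-9.5),(-66,0,0),(-66,21,-9.5),(-66,21,9.5),(-66,60,-9.5),(-66,97,-39),(-100,97,-39),(-66,97,39)]:
    P=o['tool_pos']+T@np.array(t)/1000; print(t,proj(w,P,True).round(0),proj(sc,P).round(0))
c=cv2.resize(w['color'][40:220,220:430],None,fx=3.3,fy=3.3,interpolation=cv2.INTER_CUBIC);cv2.imwrite("pics/w2z.png",c[:,:,::-1])
c=cv2.resize(w['color'][190:320,180:460],None,fx=2.8,fy=2.8,interpolation=cv2.INTER_CUBIC);cv2.imwrite("pics/w2f.png",c[:,:,::-1])
c=cv2.resize(sc['color'][90:270,250:420],None,fx=3.3,fy=3.3,interpolation=cv2.INTER_CUBIC);cv2.imwrite("pics/s2z.png",c[:,:,::-1])
E
```

```text
(0, 0, 0) [319. 241.] [332. 181.]
(0, 0, -9.5) [319. 224.] [330. 178.]
(0, 21, 0) [358. 240.] [342. 179.]
(0, 21, -9.5) [358. 224.] [340. 175.]
(-66, 0, 0) [320. 310.] [333. 155.]
(-66, 21, -9.5) [381. 286.] [342. 149.]
(-66, 21, 9.5) [376. 329.] [346. 156.]
(-66, 60, -9.5) [481. 279.] [361. 144.]
(-66, 97, -39) [566. 202.] [372. 130.]
(-100, 97, -39) [630. 229.] [374. 115.]
(-66, 97, 39) [520. 357.] [392. 155.]
```

View pics/w2z.png

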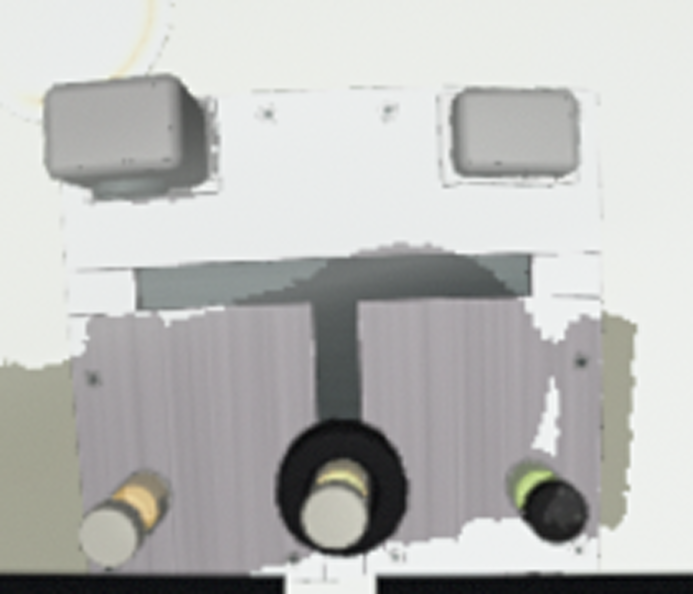

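View pics/w2f.png

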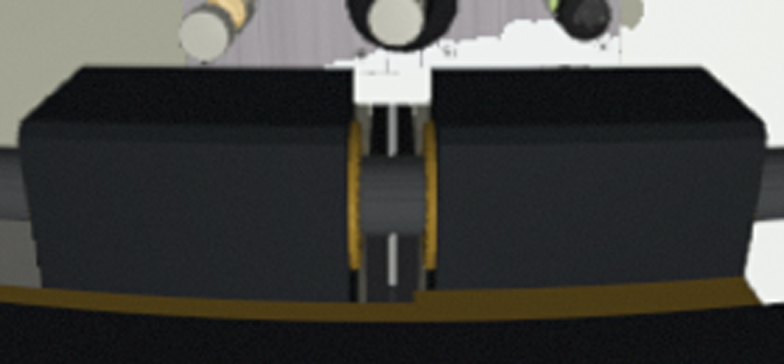

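View pics/s2z.png

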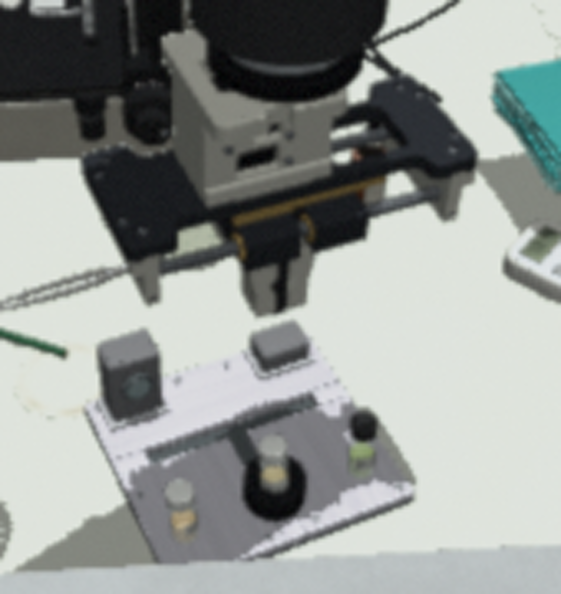

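```bash
cat > fit.py <<'E'
from h import *
from scipy.optimize import least_squares
w=dict(np.load("wrist2.npz")); sc=dict(np.load("scene2.npz"))
Q=[((7.5,-67.5),(530,255)),((-7.5,-67.5),(530,295)),((7.5,67.5),(137,268)),((-7.5,67.5),(140,308)),((-7.5,7.5),(315,302)),((-7.5,-7.5),(358,298)),((65,-92),(600,92))]
S=[((0,67.5),(343.5,284)),((0,-67.5),(522.5,218))]
def dk(p,q,z): 
    c,s=np.cos(p[2]),np.sin(p[2]); return np.array([p[0]+(c*q[0]-s*q[1])/1e3,p[1]+(s*q[0]+c*q[1])/1e3,z])
def res(p,z=None,useS=False):
    zz=p[3] if z is None else z
    r=[proj(w,dk(p,q,zz),True)-np.array(u)/3.3-[220,40] for q,u in Q]
    if useS: r+=[proj(sc,dk(p,q,zz))-np.array(u)/3.6-[200,150] for q,u in S]
    return np.ravel(r)
if __name__=="__main__":
    for args in [((.6,-.155,-.2),dict(z=.012)),((.6,-.155,-.2,.012),dict()),((.6,-.155,-.2,.012),dict(useS=True))]:
        f=least_squares(res,args[0],kwargs=args[1]); print(f.x[:3].round(4),np.degrees(f.x[2]),f.x[3:],f.fun.round(1))
    p=least_squares(res,(.6,-.155,-.2),kwargs=dict(z=.012,useS=True)).x; print(p)
    c,s=np.cos(p[2]),np.sin(p[2]);D=np.array([[c,s],[-s,c]])
    fw=lambda u,v,z:onz(w,u/3.3+220,v/3.3+40,z,True)
    fs=lambda u,v,z:onz(sc,u/3.6+200,v/3.6+150,z)
    for n,P in [("carrier w",fw(342,487,.036)),("carrier s",fs(480,308,.036)),("cap w",fw(335,517,.072)),("cap s",fs(479,268,.072)),("A w",fw(110,535,.066)),("A s",fs(377,317,.066)),("B w",fw(557,508,.066)),("B s",fs(577,244,.066)),("reader front top edge w",fw(115,175,.078)),("blank front w",fw(515,175,.036))]:
        print(n,P.round(4),(D@(P[:2]-p[:2])*1e3).round(1))
    fr=lambda s,u,v,k:(s['eye'],ray(s,u,v,k))
    for n,a,b in [("carrier top",(342,487),(480,308)),("cap",(335,517),(479,268)),("A",(110,535),(377,317)),("B",(557,508),(577,244))]:
        print(n,tri([fr(w,a[0]/3.3+220,a[1]/3.3+40,True),fr(sc,b[0]/3.6+200,b[1]/3.6+150,False)]).round(4))
E
python3 fit.py
```

```text
[ 0.5974 -0.1548 -0.1723] -9.872520589976842 [] [ 1.1 -0.3  1.3  0.8 -0.6 -0.7 -0.9  0.4 -0.5 -0.2  0.   0.6 -0.4 -0.5]
[ 0.5974 -0.155  -0.1724] -9.875797953260122 [0.00798262] [ 0.5 -0.3  0.7  0.7  0.2 -0.8 -0.1  0.2 -0.3 -0.3  0.1  0.5 -1.1  0. ]
[ 0.5974 -0.155  -0.1712] -9.809126480056142 [0.00947316] [ 0.8 -0.4  1.   0.6 -0.1 -0.7 -0.3  0.3 -0.3 -0.3  0.1  0.5 -0.8 -0.3
 -0.9  0.3  0.5  0.9]
[ 0.59732709 -0.15483717 -0.17093487]
carrier w [ 0.5319 -0.1435  0.036 ] [-66.4   0.1]
carrier s [ 0.5279 -0.1422  0.036 ] [-70.6   0.7]
cap w [ 0.5314 -0.1408  0.072 ] [-67.4   2.6]
cap s [ 0.5316 -0.1426  0.072 ] [-66.8   0.9]
A w [ 0.5381 -0.0735  0.066 ] [-72.2  70.1]
A s [ 0.5388 -0.0744  0.066 ] [-71.4  69.3]
B w [ 0.5193 -0.206   0.066 ] [-68.2 -63.6]
B s [ 0.5171 -0.2066  0.066 ] [-70.2 -64.7]
reader front top edge w [ 0.6393 -0.1016  0.078 ] [32.3 59.6]
blank front w [ 0.6194 -0.2167  0.036 ] [ 32.3 -57.2]
carrier top [ 0.5307 -0.1438  0.0315]
cap [ 0.5313 -0.1415  0.0731]
A [ 0.5382 -0.0739  0.0671]
B [ 0.5184 -0.207   0.0641]
```

```bash
python3 - <<'E'
from h import *
from plant import *
s=snapshot("side"); sc=dict(np.load("scene2.npz"))
c=cv2.resize(s['color'][180:400,180:640],None,fx=1.7,fy=1.7);cv2.imwrite("pics/sd2.png",c[:,:,::-1])
c=cv2.resize(sc['color'][230:400,150:620],None,fx=1.7,fy=1.7);cv2.imwrite("pics/sc2.png",c[:,:,::-1])
g=cv2.cvtColor(s['color'],7); 
E
```

```text
(no output)
```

View pics/sd2.png

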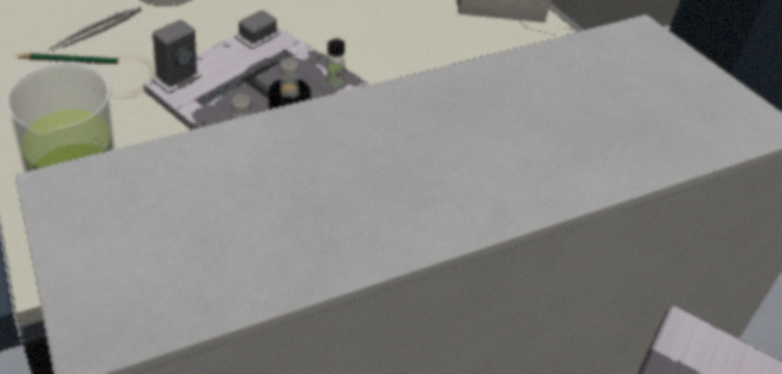

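View pics/sc2.png

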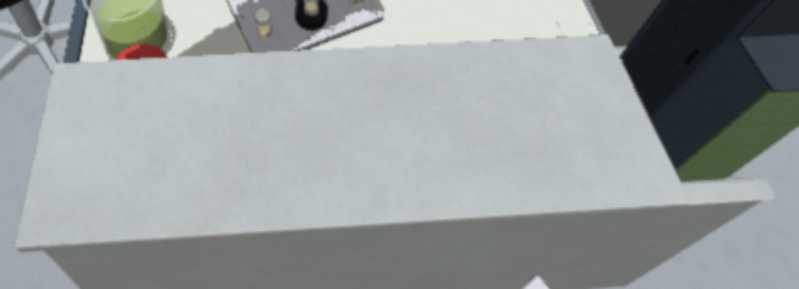

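```bash
python3 - <<'E'
from h import *
from plant import *
sd=snapshot("side"); sc=snapshot("scene")
for a,b in [((183.5,267.6),(191.8,284.1)),((507,251.8),(561.2,188.8)),((161.8,375.3),(212.4,400))]:
    p=tri([(sc['eye'],ray(sc,*a)),(sd['eye'],ray(sd,*b))]); print(p.round(3),proj(sc,p).round(1),proj(sd,p).round(1), (p[0]*.865-p[1]*.5).round(3))
E
```

```text
[0.557 0.163 0.139] [183.8 267.9] [191.4 283.7] 0.4
[ 0.263 -0.331  0.147] [506.9 251.7] [561.3 188.9] 0.393
[0.406 0.25  0.145] [159.7 372.6] [216.4 403.1] 0.226
```

```bash
cat >> h.py <<'E'
DK=np.array([.5973,-.155]); YAW=np.radians(-9.8)
def D2W(x,y,z): c,s=np.cos(YAW),np.sin(YAW); return np.array([DK[0]+(c*x-s*y)/1e3,DK[1]+(s*x+c*y)/1e3,z/1e3])
def W2D(P): c,s=np.cos(YAW),np.sin(YAW); d=(np.asarray(P)[:2]-DK)*1e3; return np.array([c*d[0]+s*d[1],-s*d[0]+c*d[1],P[2]*1e3])
def RT():
    z=np.array([-np.cos(YAW),-np.sin(YAW),0]);x=np.array([0,0,-1.]);return np.c_[x,np.cross(z,x),z]
def rep(o):
    print("t",o['clock'],"deck",W2D(o['tool_pos']).round(1),"F deck",(W2D(np.r_[o['force'][:2]/1e3+DK,0])[:2]).round(2),o['force'][2].round(2),"F",o['force'].round(2))
E
python3 - <<'E'
from h import *
from plant import *
o=get_obs(); rep(o); print(togo(o,D2W(-107,-3,22),RT()))
E
```

```text
t 3.05 deck [-60.3   4.9 200. ] F deck [-0.05  0.44] -0.44 F [ 0.03  0.44 -0.44]
(array([177.9,   9.3,  46.6]), array([-1.67, -0.04,  0.01]))
```

{"method": "carry_out", "body": {
  "series": [
    [[5,3,16,-0.5,0,0],[15,7,36,-1,0,0],[35,9,46.6,-1.7,0,0],[65,9.3,46.6,-1.7,0,0],[95,9.3,46.6,-1.7,0,0],[125,9.3,46.6,-1.7,0,0],[148,9.3,46.6,-1.7,0,0],[155,9.3,46.6,-1.7,0,0],[155,9.3,46.6,-1.7,0,0]]
  ]
}}

```text
clock: 4.18
tool_pos: [0.4914, -0.1402, 0.0448]
orientation: [46.7, 90.0, -143.1]
force: [0.5, -0.3, -0.1]
opening: 0.0003
```

```bash
python3 - <<'E'
from h import *
from plant import *
o=get_obs(); rep(o); print(togo(o,D2W(-107,-3,22),RT()))
s=snapshot("wrist"); np.savez("wrist3.npz",**s);cv2.imwrite("pics/wrist3.png",s["color"][:,:,::-1])
s=snapshot("scene"); cv2.imwrite("pics/scene3.png",s["color"][:,:,::-1])
E
```

```text
t 4.175 deck [-106.9   -3.4   44.8] F deck [ 0.58 -0.2 ] -0.11 F [ 0.54 -0.29 -0.11]
(array([22.8, -0.4,  0.1]), array([ 0.  ,  0.01, -0.01]))
```

View pics/wrist3.png

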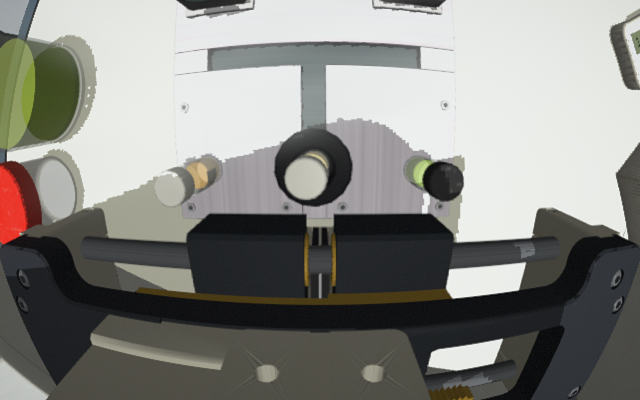

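View pics/scene3.png

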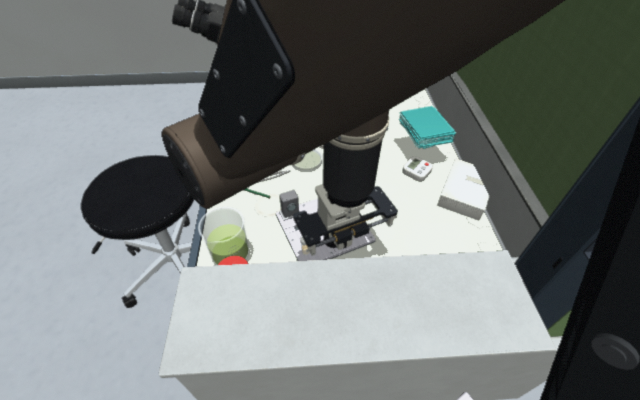

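```bash
python3 - <<'E'
from h import *
w2=dict(np.load("wrist2.npz")); w3=dict(np.load("wrist3.npz")); sc=dict(np.load("scene2.npz"))
for q,u in [((7.5,67.5),(208,50)),((-7.5,67.5),(208,70)),((7.5,-67.5),(421,45)),((-7.5,-67.5),(421,68)),((-7.5,7.5),(302,67)),((-7.5,-7.5),(326,66))]:
    print(q,proj(w3,D2W(*q,12),True).round(1),u, W2D(onz(w3,*u,.012,True)).round(1))
print("carrier",W2D(onz(w3,313,168,.036,True)).round(1))
p=tri([(w2['eye'],ray(w2,128,213,True)),(sc['eye'],ray(sc,232,260))]);print("red top",p,W2D(p),proj(w2,p,True),proj(sc,p))
for z in (.03,.05,.08): print(z,W2D(onz(w2,152,213,z,True)), W2D(onz(w3,40,210,z,True)))
E
python3 -c "
import cv2;a=cv2.imread('pics/wrist3.png')[120:270,0:200];cv2.imwrite('pics/red.png',cv2.resize(a,None,fx=4,fy=4))"
```

```text
(7.5, 67.5) [208.8  47.8] (208, 50) [ 6. 68. 12.]
(-7.5, 67.5) [208.4  70.2] (208, 70) [-7.4 67.8 12. ]
(7.5, -67.5) [421.9  46.7] (421, 45) [  8.6 -66.9  12. ]
(-7.5, -67.5) [422.3  69.2] (421, 68) [ -6.8 -66.6  12. ]
(-7.5, 7.5) [302.5  64.7] (302, 67) [-9.   7.8 12. ]
(-7.5, -7.5) [327.3  64.5] (326, 66) [-8.4 -6.7 12. ]
carrier [-68.1   0.8  36. ]
red top [0.56106393 0.0745218  0.07687473] [-74.7740997  220.00486767  76.87472997] [123.30820266 210.66755017] [234.83610264 261.22543102]
0.03 [-91.52973481 211.08180852  30.        ] [-96.28573415 225.5410518   30.        ]
0.05 [-85.74480605 198.35252165  50.        ] [-90.11298112 199.10155832  50.        ]
0.08 [-77.0674129  179.25859134  80.        ] [-80.85385157 159.44231809  80.        ]
```

View pics/red.png

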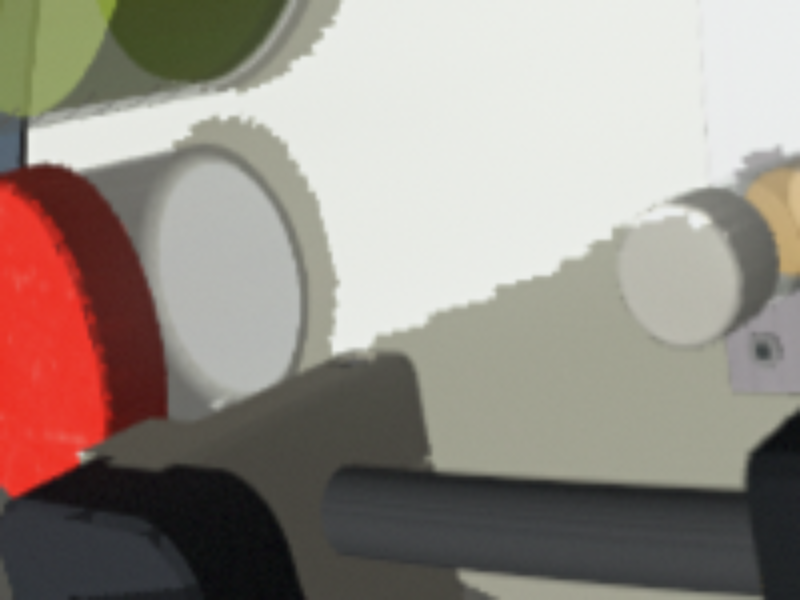

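{"method": "carry_out", "body": {
  "series": [
    [[8,0,0,0,0,0],[17,0,0,0,0,0],[22,0,0,0,0,0],[23,0,0,0,0,0],[23,0,0,0,0,0],[23,0,-2,0,0,0],[23,0,-4,0,0,0],[23,0,-6,0,0,0]]
  ]
}}

```text
clock: 5.28
tool_pos: [0.4975, -0.1415, 0.0217]
orientation: [-168.4, 90.0, 1.8]
force: [0.0, 0.2, 0.4]
opening: 0.0002
```

```bash
python3 - <<'E'
from h import *
from plant import *
o=get_obs(); rep(o); print(togo(o,D2W(-32,0,22),RT()))
s=snapshot("wrist"); np.savez("wrist4.npz",**s);cv2.imwrite("pics/wrist4.png",s["color"][:,:,::-1])
E
```

```text
t 5.275 deck [-100.7   -3.7   21.7] F deck [-0.02  0.19] 0.39 F [0.01 0.19 0.39]
(array([ -0.3,  -3.7, -68.7]), array([-0.04, -0.02,  0.  ]))
```

View pics/wrist4.png

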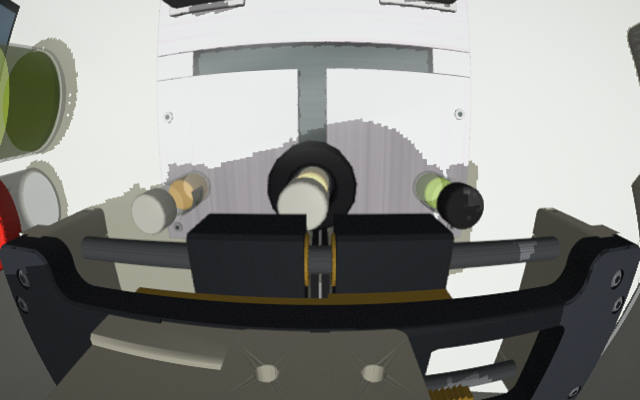

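{"method": "carry_out", "body": {
  "series": [
    [[0,0,-3,0,0,0],[0,0,-6,0,0,0],[0,0,-10,0,0,0],[0,0,-14,0,0,0],[0,0,-18,0,0,0],[0,0,-22,0,0,0],[0,0,-26,0,0,0],[0,0,-29,0,0,0],[0,0,-31,0,0,0],[0,0,-32,0,0,0]]
  ]
}}

```text
clock: 6.58
tool_pos: [0.5288, -0.1469, 0.0216]
orientation: [4.7, 90.0, 174.9]
force: [-1.9, -0.1, 1.0]
opening: 0.0005
```

```bash
python3 - <<'E'
from h import *
from plant import *
o=get_obs(); rep(o); print(togo(o,D2W(-32,0,22),RT()))
s=snapshot("wrist"); np.savez("wrist5.npz",**s);cv2.imwrite("pics/wrist5.png",s["color"][:,:,::-1])
E
```

```text
t 6.575 deck [-68.9  -3.7  21.6] F deck [-1.83 -0.46] 1.04 F [-1.89 -0.14  1.04]
(array([ -0.4,  -3.7, -36.9]), array([-0.03,  0.  , -0.  ]))
```

View pics/wrist5.png

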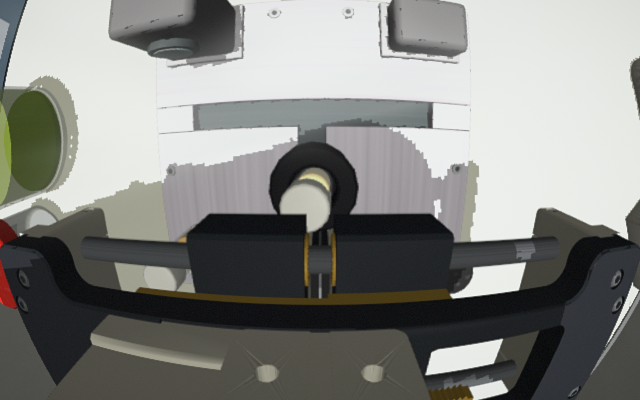

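{"method": "carry_out", "body": {
  "series": [
    [[0,0,-3,0,0,0],[0,0,-6,0,0,0],[0,0,-10,0,0,0],[0,0,-14,0,0,0],[0,0,-18,0,0,0],[0,0,-22,0,0,0],[0,0,-26,0,0,0],[0,0,-30,0,0,0],[0,0,-33,0,0,0],[0,0,-34,0,0,0]]
  ]
}}

```text
clock: 7.88
tool_pos: [0.5624, -0.1528, 0.0215]
orientation: [160.4, 90.0, -29.5]
force: [-1.2, 0.6, 2.1]
opening: 0.0009
```

```bash
python3 - <<'E'
from h import *
from plant import *
o=get_obs(); rep(o); print(togo(o,D2W(-31,0,22),RT()))
s=snapshot("wrist"); np.savez("wrist6.npz",**s);cv2.imwrite("pics/wrist6.png",cv2.resize(s["color"][:260,100:520,::-1],None,fx=1.9,fy=1.9,interpolation=cv2.INTER_CUBIC))
E
```

```text
t 7.875 deck [-34.8  -3.8  21.5] F deck [-1.29  0.37] 2.09 F [-1.2   0.58  2.09]
(array([-0.5, -3.8, -3.8]), array([-0.04, -0.  , -0.  ]))
```

View pics/wrist6.png

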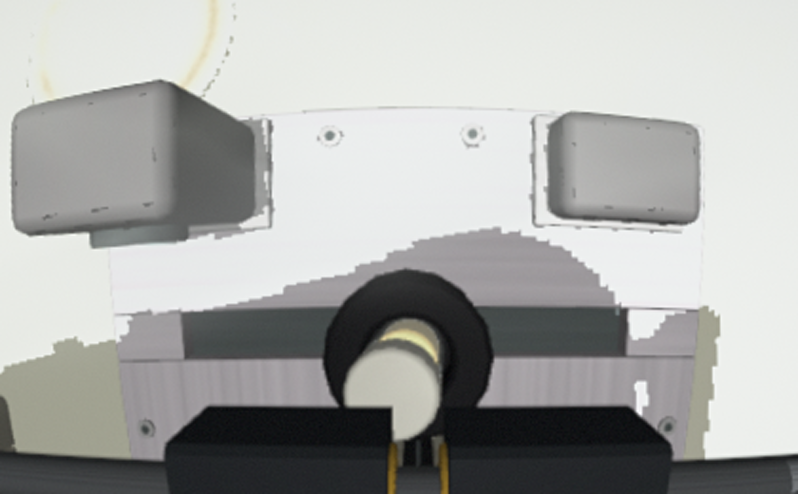

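{"method": "carry_out", "body": {
  "series": [
    [[0,0,-1,0,0,0],[0,0,-2,0,0,0],[0,0,-3,0,0,0],[0,0,-3.5,0,0,0],[0,0,-4,0,0,0],[0,0,-4,0,0,0]]
  ]
}}

```text
clock: 8.68
tool_pos: [0.5661, -0.1534, 0.0215]
orientation: [24.6, 90.0, -165.2]
force: [-2.2, 1.0, -0.2]
opening: 0.0004
```

```bash
python3 - <<'E'
from h import *
from plant import *
o=get_obs(); rep(o)
s=snapshot("wrist"); np.savez("wrist7.npz",**s);cv2.imwrite("pics/wrist7.png",cv2.resize(s["color"][100:260,200:420,::-1],None,fx=3.6,fy=3.6,interpolation=cv2.INTER_CUBIC))
E
```

```text
t 8.675 deck [-31.   -3.8  21.5] F deck [-2.38  0.65] -0.25 F [-2.24  1.04 -0.25]
```

View pics/wrist7.png

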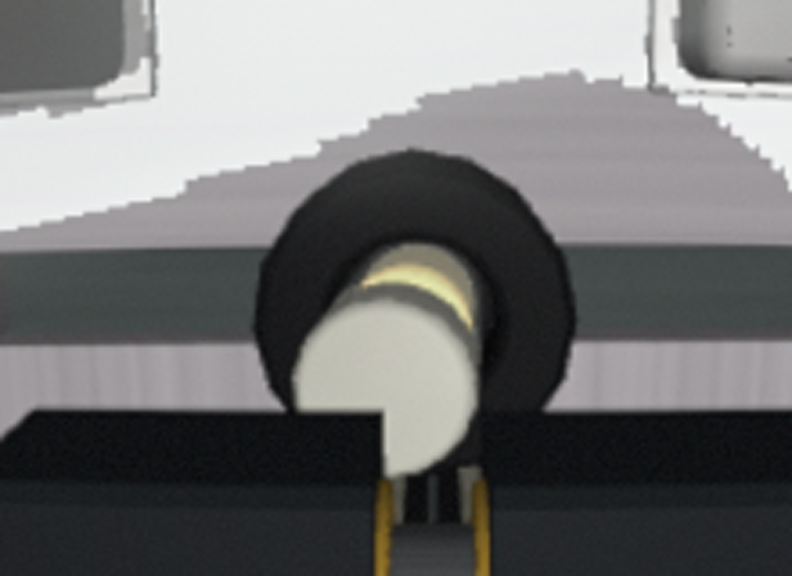

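```bash
python3 - <<'E'
from h import *
s=dict(np.load("wrist7.npz")); f=lambda u,v,z:W2D(onz(s,200+u/3.6,100+v/3.6,z,True)).round(1)
print("c",f(416,308,.036),"slot L",f(100,250,.012),f(100,344,.012),"slot R",f(700,244,.012),f(700,340,.012))
# project carrier rim for x candidates
for x in (-3,0,2):
    print(x,[((proj(s,D2W(x+22*np.cos(a),22*np.sin(a),36),True)-[200,100])*3.6).round(0).tolist() for a in (0,np.pi/2,-np.pi/2)])
E
```

```text
c [ 2.9 -1.2 36. ] slot L [ 7.4 48.5 12. ] [-7.7 49.5 12. ] slot R [  8.  -44.7  12. ] [ -7.2 -45.5  12. ]
-3 [[407.0, 186.0], [243.0, 352.0], [573.0, 351.0]]
0 [[406.0, 162.0], [242.0, 330.0], [573.0, 329.0]]
2 [[406.0, 147.0], [242.0, 315.0], [574.0, 314.0]]
```

{"method": "carry_out", "body": {
  "series": [
    [[0,0,4,0,0,0],[0,0,10,0,0,0],[-5,0,12,0,0,0],[-25,0,12,0,0,0],[-50,4,10,0,0,0],[-68,14,4,0,0,0],[-75,30,-8,0,0,0],[-75,44,-22,0,0,0],[-75,53,-31,0,0,0],[-75,53,-31,0,0,0]]
  ]
}}

```text
clock: 9.98
tool_pos: [0.5876, -0.2116, 0.0956]
orientation: [4.8, 89.9, 174.9]
force: [-0.1, 0.2, -0.7]
opening: 0.0007
```

```bash
python3 - <<'E'
from h import *
from plant import *
o=get_obs(); rep(o); print(togo(o,D2W(0.3,-57,22),RT()))
s=snapshot("wrist"); np.savez("wrist8.npz",**s);cv2.imwrite("pics/wrist8.png",s["color"][:,:,::-1])
s=snapshot("scene"); cv2.imwrite("pics/scene8.png",s["color"][:,:,::-1])
E
```

```text
t 9.975 deck [  0.  -57.4  95.6] F deck [-0.1   0.23] -0.67 F [-0.06  0.24 -0.67]
(array([73.6, -0.4, -0.3]), array([-0.1 ,  0.07, -0.01]))
```

View pics/wrist8.png

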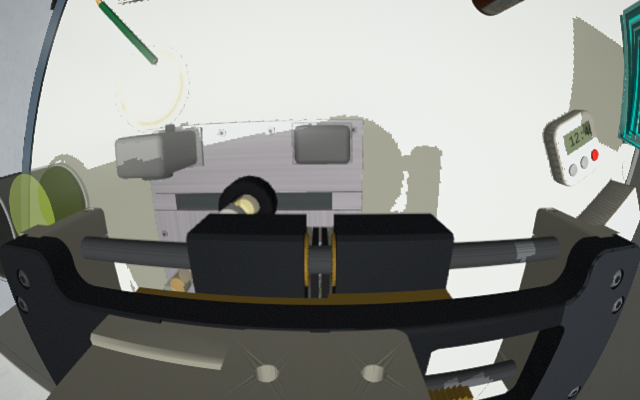

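View pics/scene8.png

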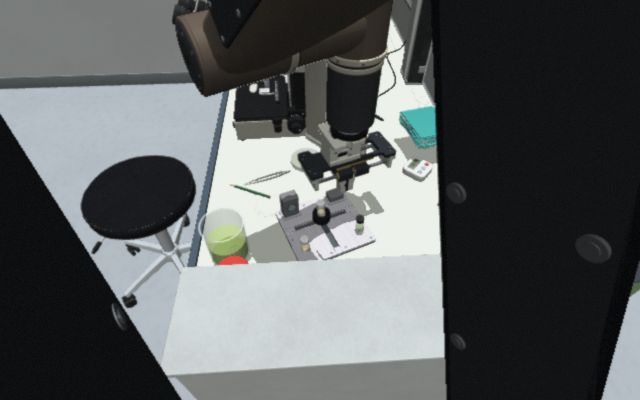

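{"method": "carry_out", "body": {
  "series": [
    [[10,0,0,0,0,0],[28,0,0,0,0,0],[46,0,0,0,0,0],[62,0,0,0,0,0],[69,0,0,0,0,0],[70.5,0,0,0,0,0],[70.5,0,0,0,0,0]]
  ]
}}

```text
clock: 10.95
tool_pos: [0.588, -0.211, 0.0264]
orientation: [179.2, 90.0, -10.7]
force: [-0.2, 0.8, 0.1]
opening: 0.0005
```

```bash
python3 - <<'E'
from h import *
from plant import *
o=get_obs(); rep(o); print(togo(o,D2W(0.3,18,25),RT()))
s=snapshot("wrist"); np.savez("wrist9.npz",**s);cv2.imwrite("pics/wrist9.png",s["color"][:,:,::-1])
E
```

```text
t 10.95 deck [  0.3 -56.8  26.4] F deck [-0.3   0.77] 0.12 F [-0.16  0.81  0.12]
(array([  1.4, -74.8,   0.1]), array([-0.03, -0.04, -0.  ]))
```

View pics/wrist9.png

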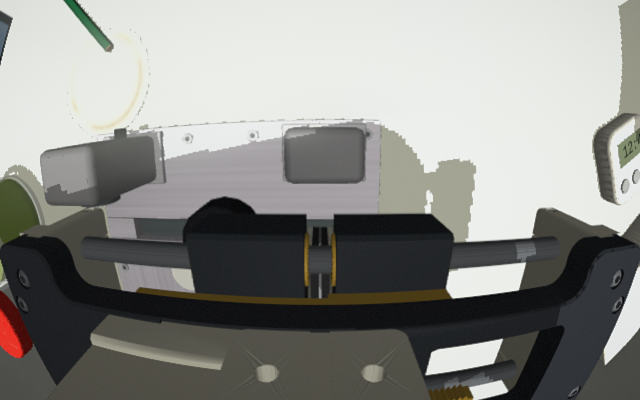

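{"method": "carry_out", "body": {
  "series": [
    [[1,-2,0,0,0,0],[1,-5,0,0,0,0],[1,-8,0,0,0,0],[1,-11,0,0,0,0],[1,-14,0,0,0,0],[1,-17,0,0,0,0],[1,-20,0,0,0,0],[1,-23,0,0,0,0],[1,-25,0,0,0,0],[1,-26,0,0,0,0]]
  ]
}}

```text
clock: 12.25
tool_pos: [0.5921, -0.1852, 0.0251]
orientation: [174.8, 90.0, -15.1]
force: [1.1, -2.1, 0.0]
opening: 0.0001
```

```bash
python3 - <<'E'
from h import *
from plant import *
o=get_obs(); rep(o); print(togo(o,D2W(0.3,18,25),RT()),o['opening'])
s=snapshot("wrist"); np.savez("wrist10.npz",**s);cv2.imwrite("pics/wrist10.png",s["color"][:,:,::-1])
s=snapshot("side"); np.savez("side10.npz",**s);cv2.imwrite("pics/side10.png",cv2.resize(s["color"][130:280,200:460,::-1],None,fx=3,fy=3,interpolation=cv2.INTER_CUBIC))
s=snapshot("scene"); np.savez("scene10.npz",**s);cv2.imwrite("pics/scene10.png",cv2.resize(s["color"][150:280,220:420,::-1],None,fx=4,fy=4,interpolation=cv2.INTER_CUBIC))
E
```

```text
t 12.25 deck [  0.1 -30.7  25.1] F deck [ 1.46 -1.86] 0.02 F [ 1.12 -2.08  0.02]
(array([  0.1, -48.7,  -0.2]), array([-0.03, -0.01, -0.  ])) 6.533714969393862e-05
```

View pics/wrist10.png

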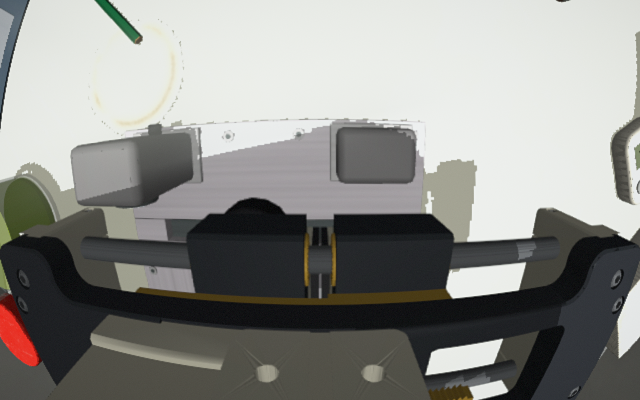

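View pics/side10.png

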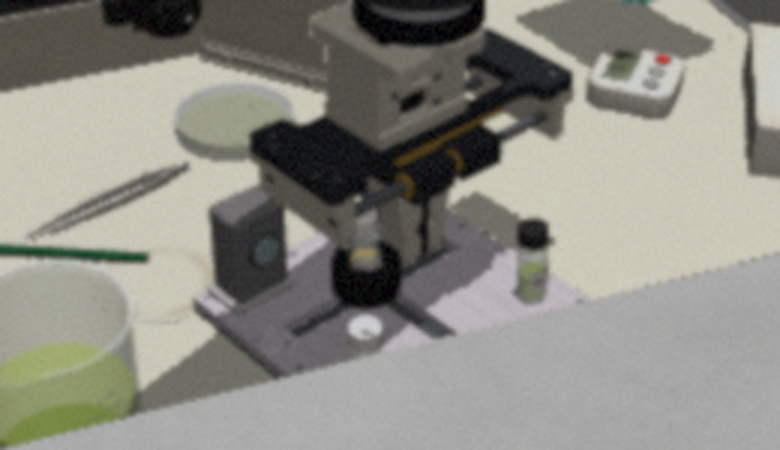

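View pics/scene10.png

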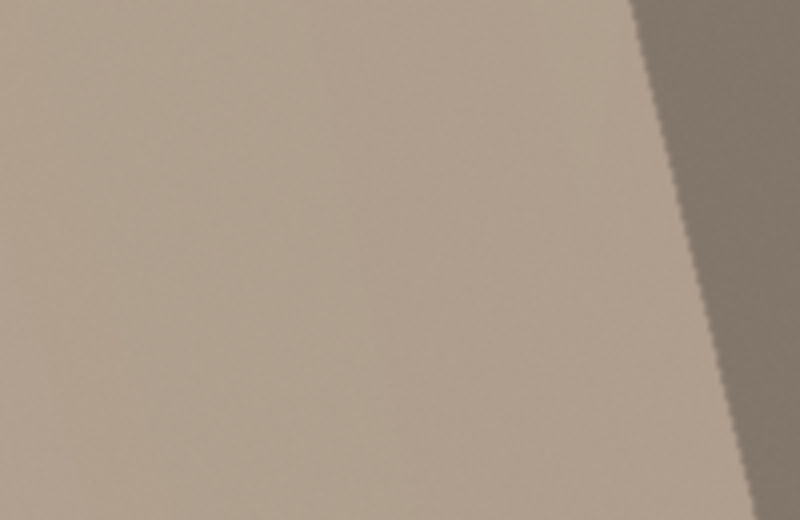

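```bash
python3 - <<'E'
from h import *
from plant import *
o=get_obs(); s=dict(np.load("side10.npz")); T=tool(o)
for t in [(-66,-97,39),(-66,-97,-39),(-80,-97,39),(-66,97,39),(0,-21,9.5),(0,21,9.5)]:
    P=o['tool_pos']+T@np.array(t)/1000; print(t,((proj(s,P)-[200,130])*3).round(0))
for y in (10,12.3,14): print(y,[((proj(s,D2W(1,y,z))-[200,130])*3).round(0).tolist() for z in (36,72)],[((proj(s,D2W(1+22*np.cos(a),y+22*np.sin(a),36))-[200,130])*3).round(0).tolist() for a in np.radians([0,90,180,270,-55,125])])
E
```

```text
(-66, -97, 39) [332. 257.]
(-66, -97, -39) [246. 195.]
(-80, -97, 39) [332. 237.]
(-66, 97, 39) [571. 131.]
(0, -21, 9.5) [397. 269.]
(0, 21, 9.5) [446. 242.]
10 [[362.0, 260.0], [362.0, 213.0]] [[339.0, 244.0], [334.0, 275.0], [386.0, 277.0], [389.0, 246.0], [371.0, 239.0], [353.0, 282.0]]
12.3 [[359.0, 262.0], [359.0, 214.0]] [[336.0, 245.0], [332.0, 277.0], [383.0, 279.0], [386.0, 247.0], [368.0, 241.0], [350.0, 284.0]]
14 [[357.0, 263.0], [357.0, 216.0]] [[334.0, 246.0], [329.0, 278.0], [381.0, 280.0], [384.0, 249.0], [366.0, 242.0], [348.0, 285.0]]
```

{"method": "carry_out", "body": {
  "series": [
    [[0,-2,0,0,0,0],[0,-5,0,0,0,0],[0,-8,0,0,0,0],[0,-12,0,0,0,0],[0,-16,0,0,0,0],[0,-20,0,0,0,0],[0,-24,0,0,0,0],[0,-28,0,0,0,0],[0,-31,0,0,0,0],[0,-32,0,0,0,0]]
  ]
}}

```text
clock: 13.65
tool_pos: [0.5976, -0.1536, 0.0251]
orientation: [-178.9, 90.0, -8.7]
force: [-0.3, 0.1, -0.3]
opening: 0.0001
```

```bash
python3 - <<'E'
from h import *
from plant import *
o=get_obs(); rep(o); print(togo(o,D2W(0.3,18.5,25),RT()),o['opening'])
s=snapshot("wrist"); np.savez("wrist11.npz",**s);cv2.imwrite("pics/wrist11.png",s["color"][:,:,::-1])
s=snapshot("side"); np.savez("side11.npz",**s);cv2.imwrite("pics/side11.png",cv2.resize(s["color"][130:280,200:460,::-1],None,fx=3,fy=3,interpolation=cv2.INTER_CUBIC))
E
```

```text
t 13.65 deck [ 0.   1.5 25.1] F deck [-0.3   0.03] -0.26 F [-0.29  0.09 -0.26]
(array([  0.1, -17. ,  -0.2]), array([-0.02, -0.  ,  0.  ])) 0.00014934477338663163
```

View pics/wrist11.png

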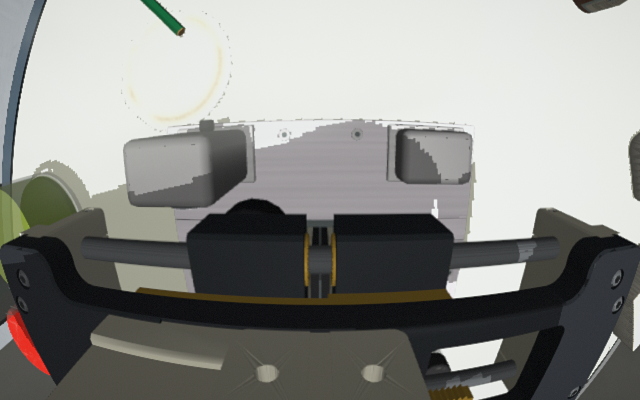

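View pics/side11.png

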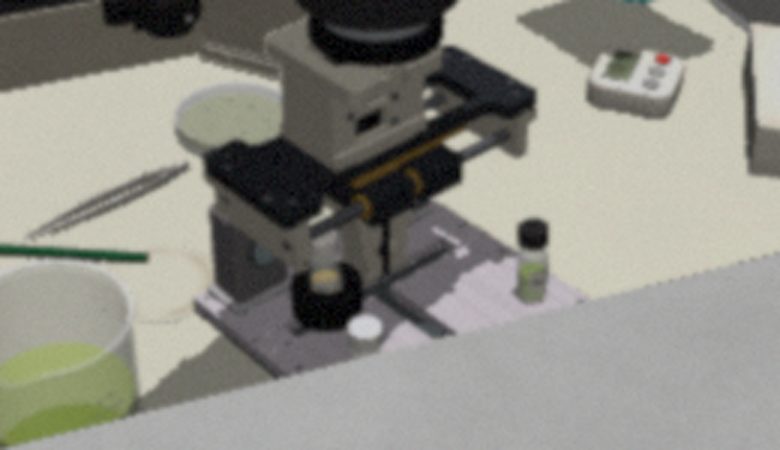

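{"method": "carry_out", "body": {
  "series": [
    [[0,-2,0,0,0,0],[0,-5,0,0,0,0],[0,-8,0,0,0,0],[0,-11,0,0,0,0],[0,-13,0,0,0,0],[0,-14,0,0,0,0],[0,-14,0,0,0,0],[0,-14,0,0,0,0]]
  ]
}}

```text
clock: 14.75
tool_pos: [0.5999, -0.1399, 0.0251]
orientation: [-119.8, 90.0, 50.3]
force: [0.3, 0.1, 0.9]
opening: 0.0006
```

```bash
python3 - <<'E'
from h import *
from plant import *
o=get_obs(); rep(o)
s=snapshot("wrist"); np.savez("wrist12.npz",**s);cv2.imwrite("pics/wrist12.png",s["color"][:,:,::-1])
E
```

```text
t 14.75 deck [ 0.  15.3 25.1] F deck [0.26 0.19] 0.91 F [0.29 0.14 0.91]
```

{"method": "carry_out", "body": {
  "series": [
    [[0,-0.5,0,0,0,0],[0,-1,0,0,0,0],[0,-1.5,0,0,0,0],[0,-2,0,0,0,0],[0,-2,0,0,0,0]]
  ]
}}

```text
clock: 15.42
tool_pos: [0.6003, -0.138, 0.0251]
orientation: [-152.5, 90.0, 17.6]
force: [-1.3, -0.9, 0.4]
opening: 0.0004
```

```bash
python3 - <<'E'
from h import *
from plant import *
o=get_obs(); rep(o)
s=snapshot("wrist"); np.savez("wrist13.npz",**s);cv2.imwrite("pics/wrist13.png",s["color"][:,:,::-1])
s=snapshot("side"); np.savez("side13.npz",**s);cv2.imwrite("pics/side13.png",cv2.resize(s["color"][180:280,220:380,::-1],None,fx=5,fy=5,interpolation=cv2.INTER_CUBIC))
E
```

```text
t 15.425 deck [ 0.  17.3 25.1] F deck [-1.16 -1.08] 0.39 F [-1.33 -0.87  0.39]
```

View pics/wrist13.png

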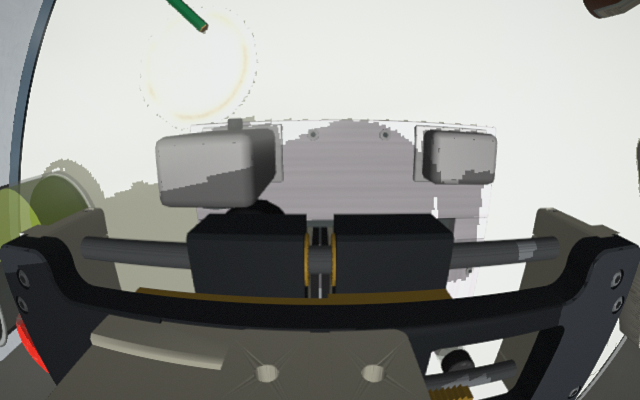

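View pics/side13.png

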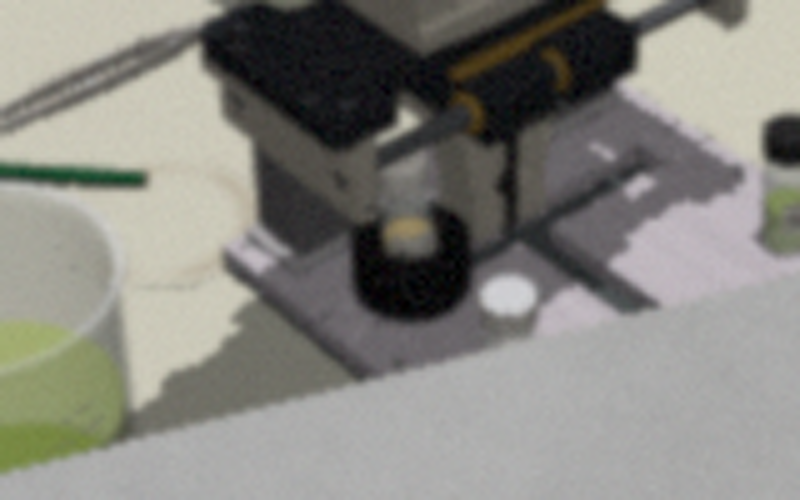

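{"method": "carry_out", "body": {
  "series": [
    [[0,-0.5,0,0,0,0],[0,-1,0,0,0,0],[0,-1.5,0,0,0,0],[0,-1.5,0,0,0,0]]
  ]
}}

```text
clock: 16.02
tool_pos: [0.6005, -0.1365, 0.025]
orientation: [-37.4, 90.0, 132.8]
force: [-0.5, 0.3, -0.2]
opening: 0.0006
```

```bash
python3 - <<'E'
from h import *
from plant import *
o=get_obs(); rep(o)
E
```

```text
t 16.025 deck [ 0.  18.8 25. ] F deck [-0.54  0.2 ] -0.15 F [-0.5   0.29 -0.15]
```

{"method": "carry_out", "body": {
  "series": [
    [[0,-0.5,0,0,0,0],[0,-1,0,0,0,0],[0,-1.5,0,0,0,0],[0,-1.5,0,0,0,0]]
  ]
}}

```text
clock: 16.52
tool_pos: [0.6008, -0.135, 0.0251]
orientation: [-114.7, 90.0, 55.5]
force: [0.7, -0.3, 0.3]
opening: 0.0009
```

```bash
python3 - <<'E'
from h import *
from plant import *
o=get_obs(); rep(o)
s=snapshot("side"); np.savez("side14.npz",**s)
print(W2D(o['tool_pos']))
E
```

```text
t 16.525 deck [ 0.  20.3 25.1] F deck [ 0.72 -0.16] 0.33 F [ 0.68 -0.28  0.33]
[1.74201747e-02 2.02871109e+01 2.50575290e+01]
```

{"method": "carry_out", "body": {
  "series": [
    [[0,-0.5,0,0,0,0],[0,-1,0,0,0,0],[0,-1,0,0,0,0]]
  ]
}}

```text
clock: 16.95
tool_pos: [0.601, -0.134, 0.0251]
orientation: [-132.3, 90.0, 37.8]
force: [-0.9, -1.1, 0.9]
opening: 0.0003
```

```bash
python3 - <<'E'
from h import *
from plant import *
o=get_obs(); rep(o)
s=snapshot("side"); np.savez("side15.npz",**s)
for n in (11,13,14,15):
    g=cv2.cvtColor(np.load(f"side{n}.npz")['color'],cv2.COLOR_RGB2GRAY)[205:250,275:330]
    m=(g<45).astype(np.uint8); k,l,st,ce=cv2.connectedComponentsWithStats(m)
    print(n,[(st[i].tolist(),ce[i].round(2).tolist()) for i in range(1,k) if st[i,4]>80])
s['color']=s['color'].copy()
cv2.imwrite("pics/side15.png",cv2.resize(s["color"][180:280,220:380,::-1],None,fx=5,fy=5,interpolation=cv2.INTER_CUBIC))
im=cv2.imread("pics/side15.png")
for y,c in ((58,(0,255,255)),(61.5,(0,0,255))):
    for z in (12,36):
        pts=np.array([((proj(s,D2W(0+22*np.cos(a),y+22*np.sin(a),z))-[219.5,179.5])*5) for a in np.linspace(0,6.283,60)]).astype(np.int32)
        cv2.polylines(im,[pts],True,c,1)
cv2.imwrite("pics/side15o.png",im)
E
```

```text
t 16.95 deck [ 0.  21.3 25.1] F deck [-0.74 -1.27] 0.9 F [-0.95 -1.12  0.9 ]
11 [([22, 13, 25, 22, 344], [33.72, 25.05])]
13 [([15, 16, 26, 23, 354], [27.39, 28.79])]
14 [([39, 0, 11, 23, 82], [44.28, 7.65]), ([14, 17, 25, 23, 353], [25.94, 29.42])]
15 [([38, 0, 12, 23, 82], [43.89, 7.88]), ([14, 17, 25, 23, 354], [25.62, 29.8])]
```

View pics/side15o.png

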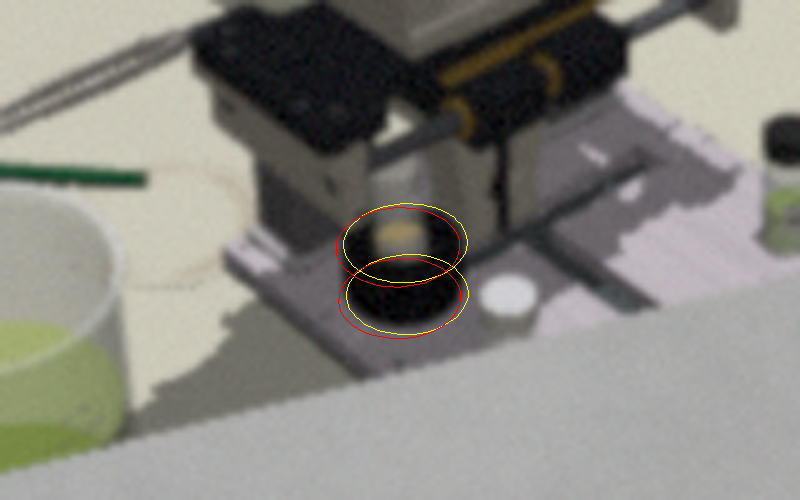

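{"method": "carry_out", "body": {
  "series": [
    [[0,-0.5,0,0,0,0],[0,-1,0,0,0,0],[0,-1,0,0,0,0]]
  ]
}}

```text
clock: 17.38
tool_pos: [0.6011, -0.1331, 0.0251]
orientation: [-125.0, 90.0, 45.2]
force: [-1.1, -0.5, 0.9]
opening: 0.0003
```

```bash
cat > chk.py <<'E'
from h import *
from plant import *
import sys
o=get_obs(); rep(o)
s=snapshot("side"); np.savez(f"side{sys.argv[1]}.npz",**s)
g=cv2.cvtColor(s['color'],cv2.COLOR_RGB2GRAY)[205:250,275:330]
m=(g<45).astype(np.uint8); k,l,st,ce=cv2.connectedComponentsWithStats(m)
print([(st[i].tolist(),ce[i].round(2).tolist()) for i in range(1,k) if st[i,4]>80 and st[i,0]<25])
E
python3 chk.py 16
```

```text
t 17.375 deck [ 0.  22.3 25.1] F deck [-1.01 -0.7 ] 0.9 F [-1.11 -0.52  0.9 ]
[([13, 17, 26, 23, 357], [25.12, 29.8])]
```

{"method": "carry_out", "body": {
  "series": [
    [[0,-0.5,0,0,0,0],[0,-1,0,0,0,0],[0,-1,0,0,0,0]]
  ]
}}

```text
clock: 17.8
tool_pos: [0.6013, -0.1321, 0.025]
orientation: [-71.9, 90.0, 98.2]
force: [-0.9, -0.6, 0.7]
opening: 0.0004
```

```bash
python3 chk.py 17
```

```text
t 17.8 deck [ 0.  23.3 25. ] F deck [-0.81 -0.79] 0.69 F [-0.93 -0.64  0.69]
[([0, 0, 20, 7, 87], [10.02, 2.01]), ([12, 18, 26, 23, 352], [24.72, 30.16])]
```

{"method": "carry_out", "body": {
  "series": [
    [[0,-0.5,0,0,0,0],[0,-1,0,0,0,0],[0,-1,0,0,0,0]]
  ]
}}

```text
clock: 18.23
tool_pos: [0.6015, -0.1311, 0.0251]
orientation: [-157.0, 90.0, 13.2]
force: [-0.0, -0.8, 0.3]
opening: 0.0005
```

```bash
python3 chk.py 18
```

```text
t 18.225 deck [ 0.  24.3 25.1] F deck [ 0.09 -0.82] 0.28 F [-0.05 -0.83  0.28]
[([0, 0, 20, 7, 94], [9.64, 2.13]), ([12, 18, 27, 23, 361], [24.22, 30.37])]
```

{"method": "carry_out", "body": {
  "series": [
    [[0,-0.5,0,0,0,0],[0,-1,0,0,0,0],[0,-1,0,0,0,0]]
  ]
}}

```text
clock: 18.65
tool_pos: [0.6016, -0.1304, 0.0251]
orientation: [81.3, 90.0, -108.5]
force: [-0.3, -3.3, 1.0]
opening: 0.0003
```

```bash
python3 chk.py 19; python3 - <<'E'
from plant import *; from h import *
s=snapshot("side")
cv2.imwrite("pics/side19.png",cv2.resize(s["color"][180:280,220:380,::-1],None,fx=5,fy=5,interpolation=cv2.INTER_CUBIC))
s=snapshot("wrist")
cv2.imwrite("pics/wrist19.png",s["color"][:,:,::-1])
E
```

```text
t 18.65 deck [ 0.  25.  25.1] F deck [ 0.27 -3.34] 1.0 F [-0.3  -3.34  1.  ]
[([0, 0, 20, 7, 101], [9.7, 2.27]), ([12, 18, 27, 23, 362], [24.07, 30.44])]
```

View pics/side19.png

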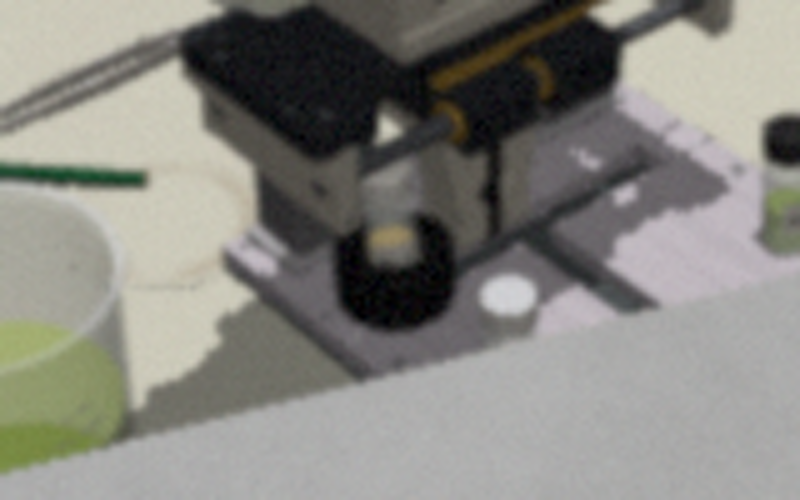

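View pics/wrist19.png

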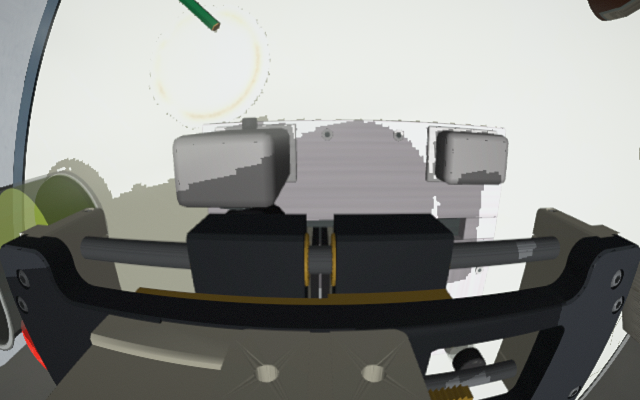

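{"method": "carry_out", "body": {
  "series": [
    [[0,-0.3,0,0,0,0],[0,-0.5,0,0,0,0],[0,-0.5,0,0,0,0]]
  ]
}}

```text
clock: 19.18
tool_pos: [0.6016, -0.1302, 0.0253]
orientation: [84.7, 90.0, -105.2]
force: [-1.9, -5.9, 3.2]
opening: 0.0004
```

```bash
python3 chk.py 20
```

```text
t 19.175 deck [ 0.  25.2 25.3] F deck [-0.86 -6.17] 3.17 F [-1.9  -5.93  3.17]
[([0, 0, 20, 7, 97], [9.4, 2.2]), ([12, 18, 26, 23, 358], [24.11, 30.54])]
```

{"method": "carry_out", "body": {
  "series": [
    [[0,1,0,0,0,0],[0,4,0,0,0,0],[0,10,0,0,0,0],[0,18,0,0,0,0],[-5,24,0,0,0,0],[-25,26,0,0,0,0],[-55,26,0,0,0,0],[-90,26,5,0,0,0],[-115,30,20,0,0,0],[-125,35,40,0,0,0]]
  ]
}}

```text
clock: 20.48
tool_pos: [0.5569, -0.1577, 0.1522]
orientation: [-172.1, 89.8, -1.9]
force: [-0.6, 0.6, -0.2]
opening: 0.0003
```

{"method": "carry_out", "body": {
  "series": [
    [[0,0,15,0,0,0],[0,0,25,0,0,0],[0,0,25,0,0,0],[0,0,25,0,0,0]]
  ]
}}

```text
clock: 20.98
tool_pos: [0.532, -0.153, 0.1497]
orientation: [29.0, 90.0, -160.8]
force: [0.6, -0.7, 0.6]
opening: 0.0005
```

```bash
python3 chk.py 21; python3 - <<'E'
from plant import *; from h import *
s=snapshot("side")
cv2.imwrite("pics/side21.png",cv2.resize(s["color"][150:280,220:430,::-1],None,fx=3.8,fy=3.8,interpolation=cv2.INTER_CUBIC))
s=snapshot("wrist");np.savez("wrist21.npz",**s)
cv2.imwrite("pics/wrist21.png",cv2.resize(s["color"][0:260,130:450,::-1],None,fx=2.3,fy=2.3,interpolation=cv2.INTER_CUBIC))
E
```

```text
t 20.975 deck [-64.7  -9.1 149.7] F deck [ 0.75 -0.61] 0.57 F [ 0.63 -0.73  0.57]
[([11, 16, 25, 25, 358], [23.24, 30.06])]
```

View pics/side21.png

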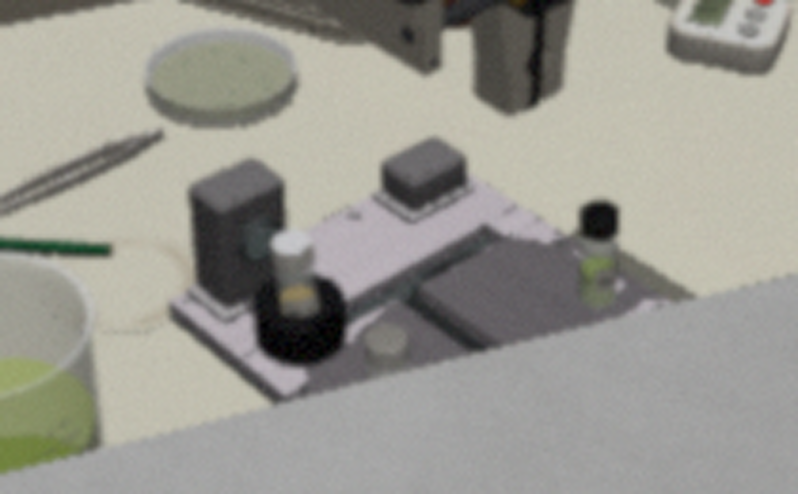

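View pics/wrist21.png

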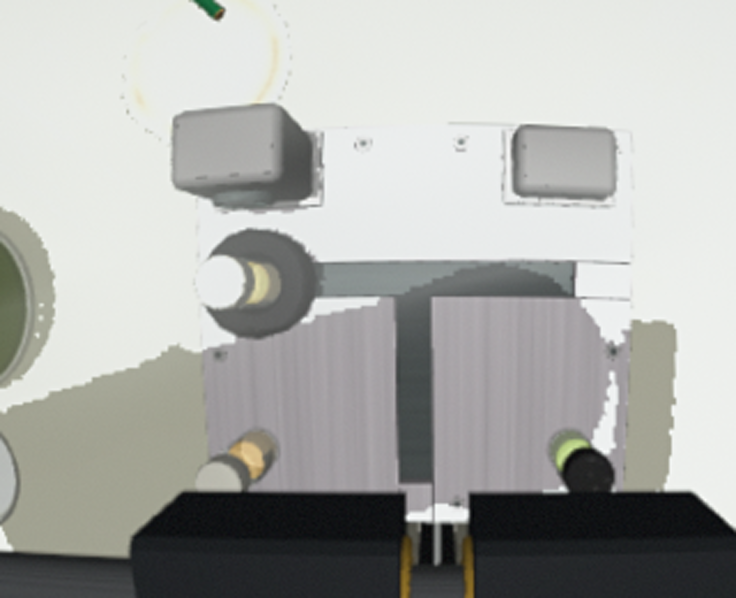

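```bash
python3 - <<'E'
from h import *
s=dict(np.load("wrist21.npz")); f=lambda u,v,z:W2D(onz(s,130+u/2.3,v/2.3,z,True)).round(1)
print("carrier",f(260,283,.036),"right edge",f(318,283,.036),"top",f(258,229,.036),"slot end R",f(575,263,.012),f(575,297,.012),"main slot",f(396,297,.012),f(432,297,.012),"cap",f(222,283,.072))
print("A",f(222,478,.066),"B",f(588,470,.066))
E
```

```text
carrier [-0.6 59.1 36. ] right edge [-1.4 36.3 36. ] top [20.4 59.5 36. ] slot end R [  7.1 -66.4  12. ] [ -7.2 -66.6  12. ] main slot [-7.9  7.8 12. ] [-8. -7. 12.] cap [-0.  63.5 72. ]
A [-69.9  69.2  66. ] B [-67.  -62.8  66. ]
```

```bash
python3 - <<'E'
from h import *
s=dict(np.load("wrist21.npz")); 
u0,v0,k=200,80,7
im=cv2.resize(s['color'][v0:v0+75,u0:u0+100,::-1],None,fx=k,fy=k,interpolation=cv2.INTER_CUBIC)
im=cv2.convertScaleAbs(im,alpha=1.2,beta=20)
cv2.imwrite("pics/w21z0.png",im)
for y,c in ((59,(0,255,255)),(61.5,(0,0,255))):
    for z in (12,36):
        pts=np.array([((proj(s,D2W(0+22*np.cos(a),y+22*np.sin(a),z),True)-[u0-.5,v0-.5])*k) for a in np.linspace(0,6.283,60)]).astype(np.int32)
        cv2.polylines(im,[pts],True,c,1)
cv2.imwrite("pics/w21z.png",im)
w2=dict(np.load("wrist2.npz")); sd=dict(np.load("side10.npz")); sc=dict(np.load("scene2.npz"))
# beaker rim in scene (222,222) centre of top ellipse? wrist2 rim centre (97,145), base circle (155,133)
p=tri([(w2['eye'],ray(w2,97,146,True)),(sc['eye'],ray(sc,223,223))]); print("beaker rim c",p,W2D(p),proj(sc,p),proj(w2,p,True))
E
```

```text
beaker rim c [0.63442443 0.0598976  0.10994445] [5.09818325e-03 2.18080721e+02 1.09944446e+02] [223.35600472 223.2405088 ] [ 96.30359456 145.56374059]
```

View pics/w21z.png

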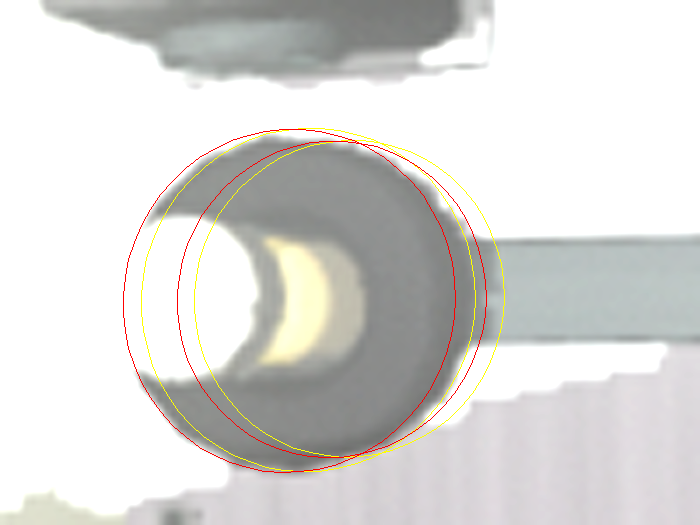

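View pics/w21z0.png

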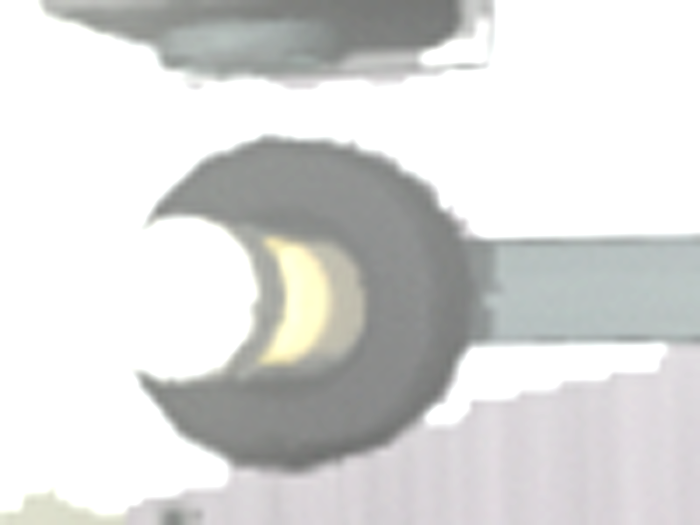

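```bash
python3 - <<'E'
from plant import *
o=get_obs(); print(o['clock'],o['force'],o['tool_pos'],abs(o['qvel']).max())
print(close_job())
E
```

```text
21.125 [-0.6558894   0.38556635 -0.50137142] [ 0.53202178 -0.15301698  0.14965946] 0.13166535740146051
the job is handed in; nothing more can be done
None
```

I pushed the carrier along the main slot to the crossing with the closed fingers. I then lifted off, came down on the blank-head side and pushed it along the cross slot to the closed end in front of the reader. The job was handed in at 21.1 s of the 48 s.

- **End stop:** over the last 0.5 mm of command the push force rose to about 6 N, and the carrier did not move measurably in the side camera. It came about 4 to 6 mm later than I expected from the gripper sizes given. The most likely reason is that the closed fingers are narrower than I worked out. I checked that the beaker could not have been what stopped it.
- **Carrier position:** my first reading from the wrist picture put it at 59 mm along the cross slot. A rim overlay on the same picture fitted 61.5 mm better, which is the stop. The two disagree by about 2.5 mm. I trusted the overlay because it agrees with the force.
- **Vials:** the vial stood upright in its pocket in both the side and wrist views. Both spare vials were standing within 1 to 3 mm of where I first measured them, which is within my measuring error.
- **Arm:** it was clear of everything at hand-in, 150 mm above the bench. Forces never read above about 7 N in any reading.

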